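# Pump the lap wheel's lubricator until the indicator pin is out

## Task

Oil the lap wheel before work: with your fingertips push the wide black plunger of the lubricator down fully and let it come all the way back up, again and again, until the steel indicator pin beside it stands fully out, its head level with the top of the stop post. Then stop: no further stroke once the pin is out, and leave the plunger up. Do not touch the pin or press the narrow vent button, and leave everything loose on the bench where it is.

Things in the scene. Friction and masses are not known exactly. Their poses are not given: they have to be found in the camera images.
- lubricator: the lap wheel's oil lubricator, fixed: grey block 70 x 185 mm, 115 mm tall, cream reservoir (95 mm tall, cap 107 mm) on its +x side. Origin at table height; own z up, own y along the block. On its top, at own x = 0: wide black plunger (y -55 mm), steel indicator pin (y +20), 6 mm square stop post (y +44, 58 mm tall, hooked towards the pin), narrow vent button (y +72). Place and yaw (+-0.5 rad) vary
- plunger_top (a point): centre of the top of the plunger's black mushroom head (52 mm across, flat part 44 mm across, on a 16 mm steel rod). With the plunger up it is 160 mm above the table, 45 mm above the block; it goes down as the plunger is pressed
- plunger (a joint): plunger travel, m: 0 up, 0.018 down at its rigid stop. Its spring (12 N at the top, 18 N at the bottom; damping 25 N per m/s) brings it back up. A ratchet lifts the pin on the RETURN: a stroke pressed 13 mm or more and let all the way up lifts it one 10 mm step (the first one 0 to 18 mm, as the pin may start between steps); strokes under 10 mm may lift nothing
- pin_rise (a joint): how far the indicator pin stands out, m: 0 fully in, 0.050 fully out (it may read up to 0.0515). Starts somewhere from 0 to 0.019. It stays where the pump left it (6 N friction; sinking at most 2 mm on a down-stroke). Fully out takes 3 to 5 strokes from the start
- pin: the indicator pin, a steel rod of 12 mm diameter with a flat 19 mm head 5 mm thick, rising upright out of the block's top. Its own origin is not on it (use the point pin_top)
- pin_top (a point): centre of the top of the indicator pin's head: 123 mm above the table with the pin fully in, 173 mm with it fully out, when the head stands level with the top of the stop post beside it
- vent_button (a joint): how far the vent button is pressed, m: 0 up, 0.006 down (about 5 N). To be left alone
- vent_top (a point): centre of the top of the vent button: a plain steel stub 18 mm across, 12 mm above the block, beyond the stop post. To be left alone
- bottle: bystander: a loose white plastic bottle, 68 mm across, 170 mm tall, beside the vent-button end of the lubricator; origin under its centre
- stone_tub: bystander: a loose open tub of polished glass stones, 92 mm across, 50 mm tall, beside the plunger end of the lubricator; origin under its centre
- dressing_stick: bystander: a loose white dressing stick, 20 x 110 x 18 mm, lying on the robot's side of the lubricator; origin under its centre
- wrench: bystander: a loose wrench lying near the robot's right; origin at its middle, on the table
- brush: bystander: a loose brush lying near the robot's left; origin at its middle, on the table
- jar: bystander: a loose amber jar with black lid, 64 mm across, 75 mm tall, beyond the lubricator; origin under its centre
- spare_disc: bystander: a loose steel disc, 100 mm across, 6 mm thick, lying beyond the lubricator; origin under its centre

How it is judged:
On the way, in this order (a step that is already met when the one before it is completed fails the run):
1. the plunger is pushed down (at least 13 of its 18 mm) (value of joint plunger above 0.013 m), for 0.05 s.
2. the plunger is let back up (within 3 mm) (value of joint plunger below 0.003 m), for 0.05 s.
3. a further stroke: pushed down again (at least 13 mm) (value of joint plunger above 0.013 m), for 0.05 s.
4. the pin stands fully out (within 3 mm) (value of joint pin_rise above 0.047 m), for 0.1 s.
At the end, for the whole second after the job is handed in: the indicator pin stands fully out (within 3 mm of 50 mm), the plunger is all the way up (within 3 mm) and still, the vent button is up (value of joint pin_rise above 0.047 m and value of joint plunger below 0.003 m and velocity of joint plunger below 0.01 m/s and value of joint vent_button below 0.002 m); the robot touches nothing.
It fails at once if the plunger is pushed down again (more than 8 mm) once the pin is out (value of joint pin_rise above 0.047 m and value of joint plunger above 0.008 m).
It fails at once if the robot pushes or pulls the indicator pin itself (over 1 N) (contact force between any of the fingers, the arm and pin above 1 N).
It fails at once if the vent button is pressed (over 3 mm) (value of joint vent_button above 0.003 m).
It fails at once if a loose thing on the bench is shoved or lifted (over 15 mm) (distance of any of bottle, stone_tub, dressing_stick, wrench, brush, jar, spare_disc from where it was at the start of the episode above 0.015 m).
It also fails if it takes over 48 s, if anything falls off the work surface, if the arm or the gripper's body presses on something with over 40 N, if the wrist force passes 120 N, or if a joint passes its speed limit or range.

## Robot

A 7-joint arm with a two-finger parallel gripper is mounted at the origin on the work surface. World frame = base frame: x ahead of the robot, y to its left, z up, the work surface at z = 0. Lengths are in m, angles in rad, forces in N, time in s.
With the tool pointing down it reaches from about 0.4 to 0.75 m from the base axis. Payload 19.5 kg.
Tool frame: the origin (TCP) lies midway between the tips of the shut fingers; the grasp point (between the pads) lies 19 mm behind it; z points along the fingers, x is the direction in which the jaws open and shut, and the axes are right-handed (so a half turn about z gives the same grasp; the last joint's range is limited). The gripper opens to 85 mm and grips with 20 to 120 N. Pads are 22 mm wide; open, the fingers measure 114 mm over their backs; the gripper's body (76 mm by 85 mm) begins 54 mm behind the grasp point. The pads swing forward as they close: fully open they stand 13 mm farther back than shut.
Start: joints at [-1.201, 0.707, -0.028, 1.485, 0.022, 0.951, -0.075], TCP at [0.23, 0.527, 0.231] pointing down, gripper open.
Joint ranges: [-2.71, 2.71], [-0.32, 2.16], [-1.57, 1.52], [0, 2.45], [-1.46, 4.6], [0, 2.02], [-2.83, 2.83]. Speed limits (rad/s): [1.89, 1.89, 2.57, 2.57, 3.01, 3.01, 3.01].

## Interface

Orientations are given as [roll, pitch, yaw] about the fixed x, y, z axes, in that order (R = Rz(yaw) Ry(pitch) Rx(roll)).
In Python, from plant import robot, eyes, nets gives the robot as it stands. The module is installed in compiled form; this text tells all that it offers.
- The arm moves only by the tool move_arm, never from a script. Its argument "increments" is a list of rows, each an object of numbers: "grip": the gripper's target within -1 to 1 (shut at 1, half-way at 0, fully open at -1); "x", "y", "z": the shift along the tool's x, y, z in units of 120 mm (1.0 is 120 mm); "twist": the turn about the tool's z in units of pi/4 rad (1.0 is pi/4 rad). A call has 1 to 20 rows; each row shifts and turns the commanded pose from where the row before left it, along the tool's axes as they then stand; what a row does not reach is not made up. A row lasts 1/12 s, in which the tool goes at most 41.7 mm and 7.16 degrees, less where a joint would pass 70% of its speed; a pose out of reach is approached as far as the arm can. A call with a number of a shift or a turn outside -1 to 1 is refused whole. A call with a gripper value outside its range is refused whole. The fingers move at their own pace and stop on an object; "newtons" is the grip in N (left out, the last holds). Time passes only in rows, so rows that do not move let the fingers close. It gives the time, the measured TCP pose, the force and the opening at its end, in the units of the state.
- robot.read_state(): the state, without advancing time (a new reading comes with each control period).
- eyes.camera(name): name is "scene" or "top"; returns the picture (480x640x3 uint8, blue, green, red); there is no depth.
- eyes.get_calibration(name): a dict with "fx", "fy", "cx", "cy" (pixels), "cam_to_world" (4x4, takes a point from camera to world coordinates). Camera axes: x right, y down, z forward; pixel columns grow to the right and rows downward; lengths in m; the calibration is good to about 2 mm. A picture is of the moment at which its call begins. get_calibration takes no time and is no camera call.
- robot.job_done(): hands the job in, once; it reports no verdict.
Trained networks look in the newest picture that a camera, given by its name, has taken for a name from the list of things; names that differ only in an ending like _2 or _b are one class to them, and where a whole thing is asked for, a point or a joint stands for the part that bears it (a point fixed in the world has none). Each returns a list of dicts, best first, with "confidence" (0 to 1); they miss things now and then, are a little off and sometimes report something else, mostly with a low value. They report only what shows in the picture. A call takes as long as a camera call.
- nets.spot_in(target, camera): "position" ([x, y, z] in m, in world coordinates, good to about 4 mm: the middle of the surface that is visible of it).
- nets.silhouettes(target, camera): "region" (480x640 bool, what is visible of it).
- nets.tip_of(target, camera): "position" ([x, y, z] in m, in world coordinates, good to about 4 mm: a listed point, or the origin of a listed thing).
The state is a dict: "clock": time; "joints": joint angles; "qd": joint speeds; "joint_torque": joint torques, N m; "position": TCP position; "tool_rot": TCP orientation; "force": force on the tool from outside, world axes, zero at the start; "wrist_torque": the same for the moment, N m; "opening": finger opening in m.
Only numpy, scipy, OpenCV 4.12 (cv2) and the standard library are available. Lean on these libraries where they do the work, as an engineer would, in place of code of your own. Each camera call takes 0.05 s, during which the arm holds its last target.

## Working session

There is one attempt and no reset: what is moved stays moved. The work goes in short steps, Python scripts to look and compute and a tool call to move; the robot and the scene stay as the last step left them, time stands still between calls to the robot, and variables do not carry over. Pictures are saved under pics/ and viewed, and the job is handed in when it is done.

Besides the shell and the picture viewer there is one more tool, called by a JSON object that holds its "method" and its "body". move_arm: Moves the arm, as the interface text tells. Its arguments: {"type":"object","properties":{"increments":{"type":"array"},"newtons":{"type":"number"}},"required":["increments"]}

```bash
mkdir -p pics; python3 - <<'E'
from plant import robot, eyes, nets
import cv2
for c in ("scene","top"):
    cv2.imwrite(f"pics/{c}0.png",eyes.camera(c))
    for t in ("plunger_top","pin_top","vent_top","lubricator"):
        for d in nets.tip_of(t,c)[:2]: print(c,t,d)
s=robot.read_state(); print(s)
E
```

```text
scene plunger_top {'position': [0.5235, -0.0084, 0.1608], 'confidence': 0.86}
scene plunger_top {'position': [0.5768, -0.1432, -0.0025], 'confidence': 0.61}
scene pin_top {'position': [0.4945, 0.0554, 0.1327], 'confidence': 0.51}
scene vent_top {'position': [0.4184, 0.1883, 0.0015], 'confidence': 0.67}
scene vent_top {'position': [0.4709, 0.1041, 0.1248], 'confidence': 0.59}
scene lubricator {'position': [0.5044, 0.0383, 0.0025], 'confidence': 0.65}
scene lubricator {'position': [0.7491, 0.1274, 0.0005], 'confidence': 0.21}
top plunger_top {'position': [0.5251, -0.0116, 0.1623], 'confidence': 0.61}
top plunger_top {'position': [0.4716, 0.1084, 0.1274], 'confidence': 0.26}
top pin_top {'position': [0.4966, 0.0606, 0.1336], 'confidence': 0.66}
top vent_top {'position': [0.4736, 0.1066, 0.1257], 'confidence': 0.55}
top lubricator {'position': [0.4964, 0.0457, 0.0014], 'confidence': 0.85}
top lubricator {'position': [0.4937, 0.062, 0.1319], 'confidence': 0.45}
{'clock': 0.5, 'joints': array([-1.20071819,  0.70651672, -0.02759218,  1.4846283 ,  0.02202067,
        0.95091292, -0.07551992]), 'qd': array([-1.79561771e-03, -8.77691429e-04,  7.08131211e-04, -4.92050584e-04,
       -3.10710880e-05,  2.03455011e-03, -4.04235442e-04]), 'joint_torque': array([-1.06161082e-03, -8.82561135e+01,  1.23386689e+00, -2.36289936e+01,
        1.70729432e-02,  2.11821345e-03,  3.13898488e-05]), 'position': array([0.23012657, 0.52689236, 0.23125179]), 'tool_rot': array([3.14157054e+00, 1.61546647e-04, 1.15898487e+00]), 'force': array([0.39506742, 0.1015739 , 0.64710689]), 'wrist_torque': array([-0.02386672,  0.02440885,  0.00050698]), 'opening': 0.08525120551678413}
```

View pics/scene0.png

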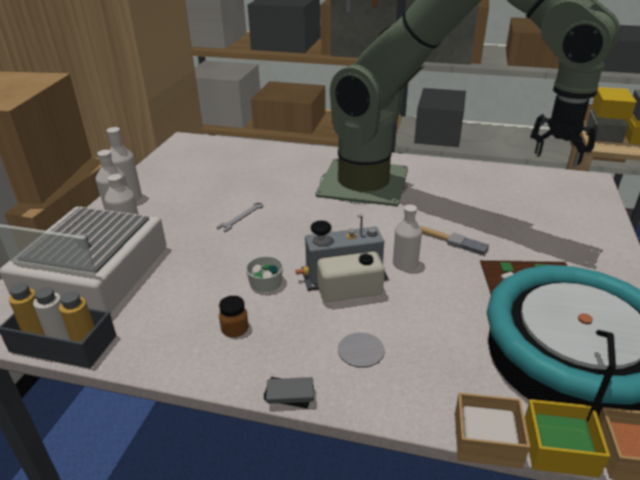

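View pics/top0.png

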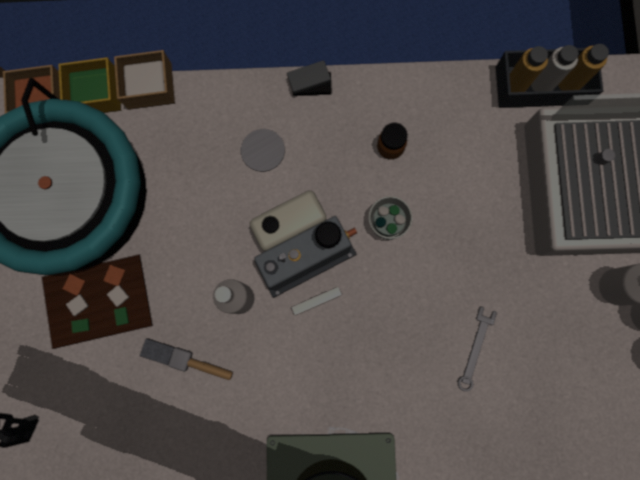

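The arm is in the clear on the left. The plunger is at about scene (320,230) and top (327,234), the pin at top (296,256) and the vent at top (270,267). The block's yaw is about 0.42. First I'll twist and shut the gripper.

{"method": "move_arm", "body": {"increments": [{"grip": 1,"twist": 0.155},{"grip": 1,"twist": 0.155},{"grip": 1,"twist": 0.155},{"grip": 1,"twist": 0.155},{"grip": 1,"twist": 0.155},{"grip": 1,"twist": 0.155},{"grip": 1},{"grip": 1}], "newtons": 30}}

```text
invalid input
```

{"method": "move_arm", "body": {"increments": [{"grip": 1,"y": 0.25,"x": 0.02},{"grip": 1,"y": 0.25,"x": 0.02},{"grip": 1,"y": 0.25,"x": 0.02},{"grip": 1,"y": 0.25,"x": 0.02},{"grip": 1,"y": 0.25,"x": 0.02},{"grip": 1,"y": 0.25,"x": 0.02},{"grip": 1,"y": 0.25,"x": 0.02},{"grip": 1,"y": 0.25,"x": 0.02},{"grip": 1,"y": 0.25,"x": 0.02},{"grip": 1,"y": 0.25,"x": 0.02},{"grip": 1,"y": 0.25,"x": 0.02},{"grip": 1,"y": 0.25,"x": 0.02},{"grip": 1,"y": 0.25,"x": 0.02},{"grip": 1,"y": 0.25,"x": 0.02},{"grip": 1,"y": 0.25,"x": 0.02},{"grip": 1,"y": 0.25,"x": 0.02},{"grip": 1,"y": 0.25,"x": 0.02},{"grip": 1},{"grip": 1}]}}

```text
invalid input
```

{"method": "move_arm", "body": {"increments": [{"x": 0,"y": 0,"z": 0,"twist": 0.155,"grip": 1},{"x": 0,"y": 0,"z": 0,"twist": 0.155,"grip": 1},{"x": 0,"y": 0,"z": 0,"twist": 0.155,"grip": 1},{"x": 0,"y": 0,"z": 0,"twist": 0.155,"grip": 1},{"x": 0,"y": 0,"z": 0,"twist": 0.155,"grip": 1},{"x": 0,"y": 0,"z": 0,"twist": 0.155,"grip": 1},{"x": 0,"y": 0,"z": 0,"twist": 0,"grip": 1}], "newtons": 30}}

```text
clock: 1.08
position: [0.2299, 0.527, 0.2312]
tool_rot: [3.141, 0.0, 0.423]
force: [-0.2, -0.3, -0.0]
opening: 0.0006
```

{"method": "move_arm", "body": {"increments": [{"x": 0.02,"y": 0.25,"z": 0,"twist": 0,"grip": 1},{"x": 0.02,"y": 0.25,"z": 0,"twist": 0,"grip": 1},{"x": 0.02,"y": 0.25,"z": 0,"twist": 0,"grip": 1},{"x": 0.02,"y": 0.25,"z": 0,"twist": 0,"grip": 1},{"x": 0.02,"y": 0.25,"z": 0,"twist": 0,"grip": 1},{"x": 0.02,"y": 0.25,"z": 0,"twist": 0,"grip": 1},{"x": 0.02,"y": 0.25,"z": 0,"twist": 0,"grip": 1},{"x": 0.02,"y": 0.25,"z": 0,"twist": 0,"grip": 1},{"x": 0.02,"y": 0.25,"z": 0,"twist": 0,"grip": 1},{"x": 0.02,"y": 0.25,"z": 0,"twist": 0,"grip": 1},{"x": 0.02,"y": 0.25,"z": 0,"twist": 0,"grip": 1},{"x": 0.02,"y": 0.25,"z": 0,"twist": 0,"grip": 1},{"x": 0.02,"y": 0.25,"z": 0,"twist": 0,"grip": 1},{"x": 0.02,"y": 0.25,"z": 0,"twist": 0,"grip": 1},{"x": 0.02,"y": 0.25,"z": 0,"twist": 0,"grip": 1},{"x": 0.02,"y": 0.25,"z": 0,"twist": 0,"grip": 1},{"x": 0.02,"y": 0.25,"z": 0,"twist": 0,"grip": 1},{"x": 0.02,"y": 0.25,"z": 0,"twist": 0,"grip": 1},{"x": 0,"y": 0,"z": 0,"twist": 0,"grip": 1},{"x": 0,"y": 0,"z": 0,"twist": 0,"grip": 1}]}}

```text
clock: 2.75
position: [0.4942, 0.0524, 0.2312]
tool_rot: [3.141, 0.0, 0.43]
force: [0.2, 0.6, -0.7]
opening: -0.0001
```

{"method": "move_arm", "body": {"increments": [{"x": 0.01,"y": 0.2,"z": 0,"twist": 0,"grip": 1},{"x": 0,"y": 0.2,"z": 0,"twist": 0,"grip": 1},{"x": 0,"y": 0.2,"z": 0,"twist": 0,"grip": 1},{"x": 0,"y": 0,"z": 0.2,"twist": 0,"grip": 1},{"x": 0,"y": 0,"z": 0.2,"twist": 0,"grip": 1},{"x": 0,"y": 0,"z": 0,"twist": 0,"grip": 1},{"x": 0,"y": 0,"z": 0,"twist": 0,"grip": 1}]}}

```text
clock: 3.33
position: [0.5244, -0.0104, 0.1833]
tool_rot: [-3.141, 0.001, 0.432]
force: [0.7, 0.3, 2.0]
opening: -0.0004
```

```bash
cat > look.py <<'E'
from plant import robot, eyes, nets
import cv2,sys
n=sys.argv[1]; out=[]
import numpy as np
a=eyes.camera("scene")[180:320,260:450]; b=eyes.camera("top")[180:320,220:410]
im=np.hstack([cv2.resize(i,None,fx=2.1,fy=2.1,interpolation=cv2.INTER_CUBIC) for i in (a,b)])
cv2.imwrite(f"pics/l{n}.png",im)
for c in ("scene","top"):
    for t in ("pin_top",):
        print(c,t,[(d['position'],d['confidence']) for d in nets.tip_of(t,c)[:2]])
s=robot.read_state(); print(s['clock'],s['position'],s['force'])
E
python3 look.py 1
```

```text
scene pin_top [([0.4918, 0.0579, 0.1315], 0.53), ([0.4692, 0.1061, 0.1248], 0.19)]
top pin_top []
3.5333 [ 0.52527176 -0.01089393  0.18456081] [-0.53363873  0.24592988 -0.15303554]
```

View pics/l1.png

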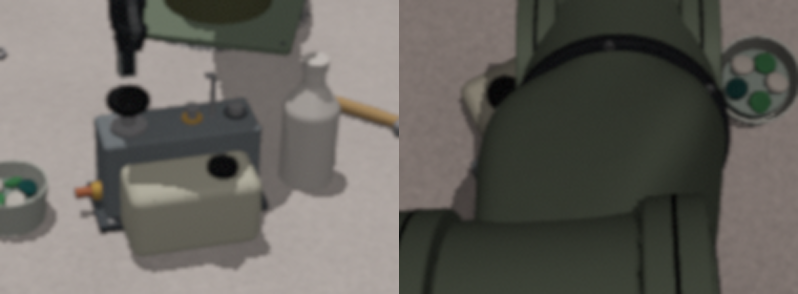

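The fingers sit right above the plunger head. The head is at crop (128,100), the fingertips at (125,75), and the pin is low at (192,118). Next is the first press.

{"method": "move_arm", "body": {"increments": [{"x": 0,"y": 0,"z": 0.1,"twist": 0,"grip": 1},{"x": 0,"y": 0,"z": 0.08,"twist": 0,"grip": 1},{"x": 0,"y": 0,"z": 0.08,"twist": 0,"grip": 1},{"x": 0,"y": 0,"z": 0.07,"twist": 0,"grip": 1},{"x": 0,"y": 0,"z": 0,"twist": 0,"grip": 1},{"x": 0,"y": 0,"z": 0,"twist": 0,"grip": 1}]}}

```text
clock: 4.03
position: [0.5253, -0.0111, 0.1447]
tool_rot: [3.141, -0.001, 0.429]
force: [-3.4, 1.4, 16.4]
opening: -0.0003
```

{"method": "move_arm", "body": {"increments": [{"x": 0,"y": 0,"z": 0.02,"twist": 0,"grip": 1},{"x": 0,"y": 0,"z": 0,"twist": 0,"grip": 1},{"x": 0,"y": 0,"z": 0,"twist": 0,"grip": 1}]}}

```text
clock: 4.28
position: [0.5254, -0.0111, 0.1427]
tool_rot: [3.141, -0.002, 0.429]
force: [-3.0, 0.8, 17.7]
opening: 0.0002
```

{"method": "move_arm", "body": {"increments": [{"x": 0,"y": 0,"z": -0.08,"twist": 0,"grip": 1},{"x": 0,"y": 0,"z": -0.08,"twist": 0,"grip": 1},{"x": 0,"y": 0,"z": -0.09,"twist": 0,"grip": 1},{"x": 0,"y": 0,"z": 0,"twist": 0,"grip": 1},{"x": 0,"y": 0,"z": 0,"twist": 0,"grip": 1},{"x": 0,"y": 0,"z": 0,"twist": 0,"grip": 1}]}}

```text
clock: 4.78
position: [0.5247, -0.0112, 0.1712]
tool_rot: [-3.142, 0.0, 0.429]
force: [0.1, 0.5, -0.7]
opening: 0.0002
```

```bash
python3 look.py 2
```

```text
scene pin_top [([0.4926, 0.0552, 0.1422], 0.39), ([0.7464, 0.132, 0.0012], 0.22)]
top pin_top []
4.9833 [ 0.52468147 -0.01128372  0.17092854] [-0.49964888  0.0110992   0.30773664]
```

View pics/l2.png

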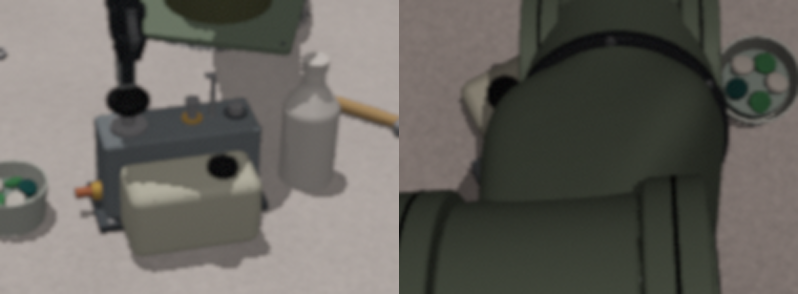

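The pin rose: its head is at crop y about 99, which puts pin_top near 0.142. Second stroke.

{"method": "move_arm", "body": {"increments": [{"x": 0,"y": 0,"z": 0.08,"twist": 0,"grip": 1},{"x": 0,"y": 0,"z": 0.08,"twist": 0,"grip": 1},{"x": 0,"y": 0,"z": 0.08,"twist": 0,"grip": 1},{"x": 0,"y": 0,"z": 0,"twist": 0,"grip": 1},{"x": 0,"y": 0,"z": 0,"twist": 0,"grip": 1},{"x": 0,"y": 0,"z": 0,"twist": 0,"grip": 1}]}}

```text
clock: 5.48
position: [0.5253, -0.0114, 0.1429]
tool_rot: [3.141, -0.001, 0.428]
force: [-0.8, -0.1, 16.7]
opening: 0.0001
```

{"method": "move_arm", "body": {"increments": [{"x": 0,"y": 0,"z": -0.08,"twist": 0,"grip": 1},{"x": 0,"y": 0,"z": -0.08,"twist": 0,"grip": 1},{"x": 0,"y": 0,"z": -0.08,"twist": 0,"grip": 1},{"x": 0,"y": 0,"z": 0,"twist": 0,"grip": 1},{"x": 0,"y": 0,"z": 0,"twist": 0,"grip": 1},{"x": 0,"y": 0,"z": 0,"twist": 0,"grip": 1}]}}

```text
clock: 5.98
position: [0.5246, -0.0113, 0.1708]
tool_rot: [-3.141, 0.001, 0.429]
force: [-0.6, -0.8, 0.4]
opening: -0.0002
```

```bash
python3 look.py 3
```

```text
scene pin_top [([0.4941, 0.0554, 0.1538], 0.63)]
top pin_top []
6.1833 [ 0.52466447 -0.01129359  0.17088191] [-1.28895727  0.43865744  0.20723452]
```

View pics/l3.png

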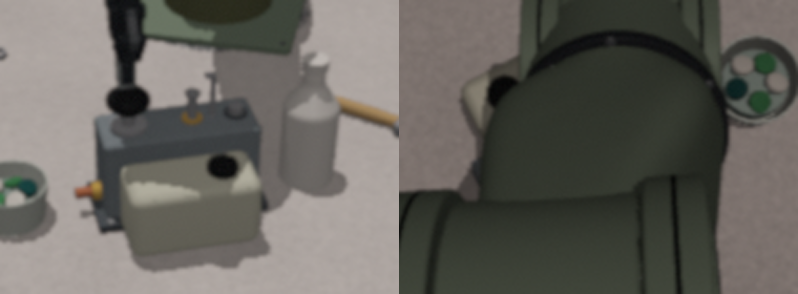

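The pin head is now at crop (192,92), still below the post top at y about 74. pin_top is about 0.153, a rise of about 30 mm. Third stroke.

{"method": "move_arm", "body": {"increments": [{"x": 0,"y": 0,"z": 0.08,"twist": 0,"grip": 1},{"x": 0,"y": 0,"z": 0.08,"twist": 0,"grip": 1},{"x": 0,"y": 0,"z": 0.08,"twist": 0,"grip": 1},{"x": 0,"y": 0,"z": 0,"twist": 0,"grip": 1},{"x": 0,"y": 0,"z": 0,"twist": 0,"grip": 1},{"x": 0,"y": 0,"z": 0,"twist": 0,"grip": 1}]}}

```text
clock: 6.68
position: [0.5253, -0.0114, 0.1429]
tool_rot: [3.141, -0.001, 0.428]
force: [-0.9, -0.8, 16.9]
opening: -0.0001
```

{"method": "move_arm", "body": {"increments": [{"x": 0,"y": 0,"z": -0.08,"twist": 0,"grip": 1},{"x": 0,"y": 0,"z": -0.08,"twist": 0,"grip": 1},{"x": 0,"y": 0,"z": -0.08,"twist": 0,"grip": 1},{"x": 0,"y": 0,"z": 0,"twist": 0,"grip": 1},{"x": 0,"y": 0,"z": 0,"twist": 0,"grip": 1},{"x": 0,"y": 0,"z": 0,"twist": 0,"grip": 1}]}}

```text
clock: 7.18
position: [0.5246, -0.0113, 0.1708]
tool_rot: [-3.141, 0.001, 0.429]
force: [1.0, 0.2, 0.5]
opening: -0.0006
```

```bash
python3 look.py 4
```

```text
scene pin_top [([0.4938, 0.058, 0.1611], 0.6)]
top pin_top []
7.3833 [ 0.52467056 -0.01127309  0.17089994] [-0.90460335 -0.33154505 -0.761914  ]
```

View pics/l4.png

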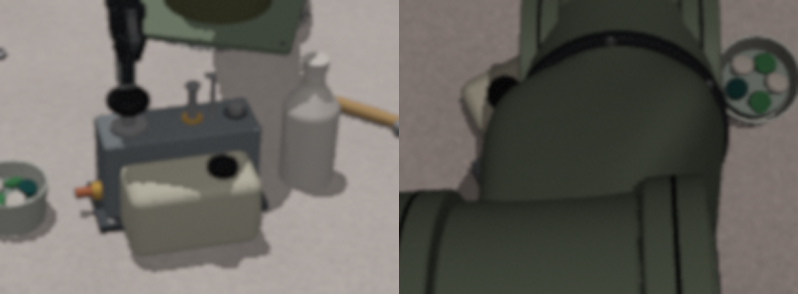

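```bash
cat > chk.py <<'E'
from plant import eyes,nets
import numpy as np,cv2,sys
k=eyes.get_calibration("scene");T=np.linalg.inv(k["cam_to_world"])
def pr(p):
    q=T@np.r_[p,1];return k["fx"]*q[0]/q[2]+k["cx"],k["fy"]*q[1]/q[2]+k["cy"]
im=eyes.camera("scene")
for z in (.153,.163,.173): print(z,np.round(pr([.4945,.0575,z]),1))
# post top
print("post",np.round(pr([.4945-.41*.024,.0575+.912*.024,.173]),1))
cv2.imwrite(f"pics/c{sys.argv[1]}.png",cv2.resize(im[205:255,300:390],None,fx=8,fy=8,interpolation=cv2.INTER_NEAREST))
E
python3 chk.py 1
```

```text
0.153 [351.1 223.1]
0.163 [351.1 219.5]
0.173 [351.2 215.9]
post [361.1 214.9]
```

View pics/c1.png

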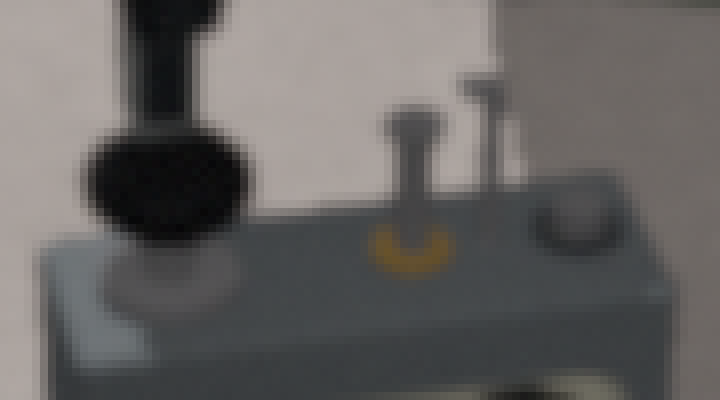

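The pin head centre is at about row 219, where a 40 mm rise should show (219.5), and the post top is at about row 215. The pin is one step short, so I'll make a fourth stroke.

{"method": "move_arm", "body": {"increments": [{"x": 0,"y": 0,"z": 0.08,"twist": 0,"grip": 1},{"x": 0,"y": 0,"z": 0.08,"twist": 0,"grip": 1},{"x": 0,"y": 0,"z": 0.08,"twist": 0,"grip": 1},{"x": 0,"y": 0,"z": 0,"twist": 0,"grip": 1},{"x": 0,"y": 0,"z": 0,"twist": 0,"grip": 1},{"x": 0,"y": 0,"z": 0,"twist": 0,"grip": 1}]}}

```text
clock: 7.93
position: [0.5254, -0.0115, 0.143]
tool_rot: [3.141, -0.001, 0.428]
force: [-1.1, -1.2, 17.1]
opening: 0.0003
```

{"method": "move_arm", "body": {"increments": [{"x": 0,"y": 0,"z": -0.08,"twist": 0,"grip": 1},{"x": 0,"y": 0,"z": -0.08,"twist": 0,"grip": 1},{"x": 0,"y": 0,"z": -0.08,"twist": 0,"grip": 1},{"x": 0,"y": 0,"z": 0,"twist": 0,"grip": 1},{"x": 0,"y": 0,"z": 0,"twist": 0,"grip": 1},{"x": 0,"y": 0,"z": 0,"twist": 0,"grip": 1}]}}

```text
clock: 8.43
position: [0.5246, -0.0113, 0.1708]
tool_rot: [-3.141, 0.001, 0.429]
force: [0.4, 0.3, -0.1]
opening: 0.0
```

```bash
python3 look.py 5; python3 chk.py 2
```

```text
scene pin_top [([0.4944, 0.0577, 0.1716], 0.59)]
top pin_top []
8.6333 [ 0.52467341 -0.01131239  0.17088761] [-0.59249846  0.35247845  0.57168692]
0.153 [351.1 223.1]
0.163 [351.1 219.5]
0.173 [351.2 215.9]
post [361.1 214.9]
```

View pics/c2.png

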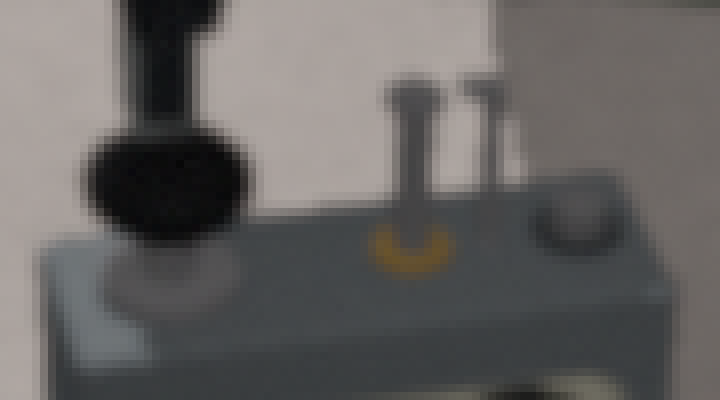

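The head is now level with the post top, at about row 215.6 against 215.9 predicted for fully out, so no more strokes. I'll back off straight up for a final look.

{"method": "move_arm", "body": {"increments": [{"x": 0,"y": 0,"z": -0.25,"twist": 0,"grip": 1},{"x": 0,"y": 0,"z": -0.25,"twist": 0,"grip": 1},{"x": 0,"y": 0,"z": -0.25,"twist": 0,"grip": 1},{"x": 0,"y": 0,"z": 0,"twist": 0,"grip": 1},{"x": 0,"y": 0,"z": 0,"twist": 0,"grip": 1},{"x": 0,"y": 0,"z": 0,"twist": 0,"grip": 1}]}}

```text
clock: 9.18
position: [0.5246, -0.0113, 0.2607]
tool_rot: [-3.141, 0.001, 0.429]
force: [-0.2, 0.2, -0.8]
opening: 0.0
```

```bash
python3 look.py 6; python3 chk.py 3; python3 -c "
from plant import nets
for t in ('pin_top','plunger_top','vent_top'): print(t,nets.tip_of(t,'scene')[:2])"
```

```text
scene pin_top [([0.4921, 0.0604, 0.1701], 0.56)]
top pin_top []
9.3833 [ 0.52458347 -0.01129344  0.26054085] [-0.16811999 -0.16171647 -0.59380575]
0.153 [351.1 223.1]
0.163 [351.1 219.5]
0.173 [351.2 215.9]
post [361.1 214.9]
pin_top [{'position': [0.4945, 0.0552, 0.1714], 'confidence': 0.65}, {'position': [0.4185, 0.191, 0.0005], 'confidence': 0.51}]
plunger_top [{'position': [0.525, -0.0086, 0.1612], 'confidence': 0.57}]
vent_top [{'position': [0.4712, 0.1084, 0.1263], 'confidence': 0.53}]
```

View pics/c3.png

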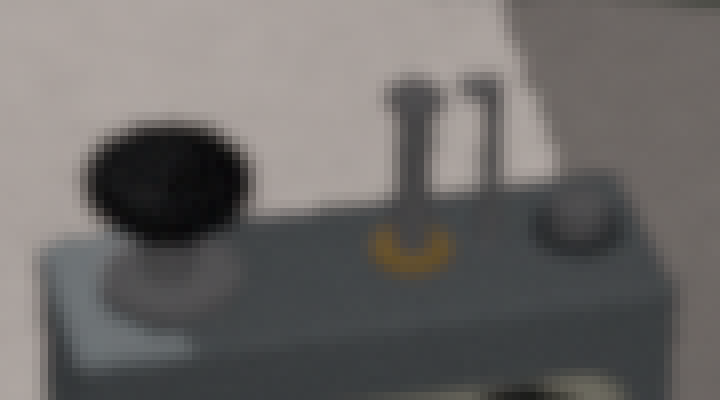

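The pin head, at crop (413,82), is level with the hooked post top (482,78), allowing for the tilt of the view. The plunger is up and the vent button stands.

```bash
python3 -c "
from plant import robot
print(robot.job_done())"
```

```text
the job is handed in; nothing more can be done
None
```

I pressed the plunger with the shut fingertips for four full strokes, each about 17 mm deep and let all the way up. After each stroke I checked the pin in the scene picture, and I stopped when it came level with the post. I then raised the arm clear and handed the job in at about 9.5 s; no verdict is reported.

**Last checks:**
- **Pin:** it rose about 10 mm per stroke. The networks last put its top at 0.170–0.172 m, against 0.173 m for fully out. The head's row in the picture (about 215.6, against 215.9 predicted) agrees with fully out.
- **Plunger and vent button:** the plunger top was at 0.161 m, so it is up. The vent button was at 0.126 m and was not approached.
- **Contact:** the fingers are about 100 mm above the plunger and the force reading is near zero.
- **Not confirmed:** the top camera could not see the pin because the arm was in the way, so the pin height rests on the scene camera alone. I did not measure the loose things again. The arm passed above all of them, and the bottle and stone tub looked unmoved in the close-ups up to the third stroke.

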